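# Index a valve-body fixture by one hole

## Robot

A 7-joint arm with a two-finger parallel gripper is mounted at the origin on the work surface. World frame = base frame: x ahead of the robot, y to its left, z up, the work surface at z = 0. Lengths are in m, angles in degrees, forces in N, time in s.
With the tool pointing down it reaches from about 0.425 to 0.925 m from the base axis. Payload 6.8 kg.
Tool frame: the origin (TCP) lies at the very end of the fingers, on their centre line; the grasp point (between the pads) lies 19 mm behind it; x points along the fingers, z is the direction in which the jaws open and shut, and the axes are right-handed (so a half turn about x gives the same grasp; the last joint's range is limited). The gripper opens to 88 mm and grips with 3 to 60 N. Pads are 20 mm wide; open, the fingers measure 115 mm over their backs; the gripper's body (75 mm by 178 mm) begins 61 mm behind the grasp point.
Start: joints at [-80.449, 27.33, 1.283, 89.118, -0.659, 63.558, -4.761], TCP at [0.183, 0.65, 0.19] pointing down, gripper open.
Joint ranges: [-169.35, 169.35], [-19.33, 120.38], [-80.79, 83.38], [13.8, 139.57], [-78.32, 258.32], [9.67, 109.79], [-169.56, 169.56]. Speed limits (degrees/s): [136.94, 136.94, 180, 180, 180, 180, 180].

## Interface

Orientations are given as a 3x3 rotation matrix whose columns are the frame's x, y, z axes.
In Python, from station import r, imaging, order gives the robot as it stands.
- The arm moves only by the shell command python3 -m inch 'ROWS' [FORCE]. ROWS is JSON, a list of rows, each a list of 3 entries, a list of its own where there are three numbers: the gripper command: -1 is fully open, 1 is shut, values between are in proportion, then the shift along the tool's x, y, z in mm, then the turn, a rotation vector about the tool's x, y, z in rad. A call has 1 to 10 rows; each row is the pose to reach, as a shift and turn from the pose commanded when the call began, along the tool's axes at that moment; what a row does not reach only later rows make up. A row lasts 1/10 s, in which the tool goes at most 50 mm and 8.59 degrees, less where a joint would pass 70% of its speed; a pose out of reach is approached as far as the arm can. A call with a gripper value outside its range is refused whole. The fingers move at their own pace and stop on an object; FORCE is the grip in N (left out, the last holds). Time passes only in rows, so rows that repeat a pose let the fingers close. It gives the time, the measured TCP pose, the force and the opening at its end, in the units of the state.
- r.read_state(): the state, without advancing time (a new reading comes with each control period).
- imaging.get_image(name): name is "scene" or "top"; returns a dict with "color" (400x640x3 uint8, blue, green, red), "mtx" (3x3 intrinsics, pixels), "dist" ([k1, k2, p1, p2, k3] as OpenCV has them; the pictures are not rectified), "R" (3x3) and "t" (3): a world point X has camera coordinates R X + t. Camera axes: x right, y down, z forward; pixel columns grow to the right and rows downward; lengths in m; the calibration is good to about 2 mm. A picture is of the moment at which its call begins. There is no depth.
- order.hand_in(): hands the job in, once; it reports no verdict.
The state is a dict: "time_s": time; "joint_positions": joint angles; "joint_velocities": joint speeds; "joint_torque": joint torques, N m; "ee_pos": TCP position; "eef_rot": TCP orientation; "contact_force": force on the tool from outside, world axes, zero at the start; "wrist_torque": the same for the moment, N m; "width": finger opening in m.
Only numpy, scipy, OpenCV 4.12 (cv2) and the standard library are available. Lean on these libraries where they do the work, as an engineer would, in place of code of your own. Each camera call takes 0.05 s, during which the arm holds its last target. There are 200 camera calls.

## Task

On the gearbox bench, index the round work fixture by one hole, touching only with the fingertips: press the red plunger dish down to free it, then push it round with the turntable counter-clockwise (seen from above) until the plunger springs back up fully in the very next hole, without running on past that hole. Nothing is to be lifted; leave the multimeter and the two solenoids where they stand, and finish with the robot clear of everything.

Things in the scene. Friction and masses are not known exactly. Their poses are not given: they have to be found in the camera images.
- fixture: round work fixture, fixed on the bench; origin on its vertical axis at bench height. Blue foot, level aluminium index ring (outer diameter 244 mm, from 46 to 54 mm above the bench) with 8 white-rimmed black holes, 45 degrees apart on a radius of 105 mm. x points from the axis to the plunger as it stands at the start, z up
- table_axis (a point): point on the vertical axis, 102 mm above the bench, on top of the grey valve body (128 x 100 mm, bolt heads up to 107 mm above the bench) bolted on the dark turntable (diameter 176 mm, top 74 mm up). A yellow forked arm (top 76 mm up) runs from the turntable out over the ring and carries the plunger
- dish_floor (a point): centre of the floor of the red dish on top of the plunger, 148 mm out from the axis, 100 mm above the bench when the plunger is out. The dish is a round cup open upwards: inner diameter 56 mm, outer 64 mm, floor with a black pad, wall 18 mm above the floor. It moves with plunger and turntable; its x axis points outwards from the table axis
- pin_tip (a point): tip of the plunger's red lock pin, 9 mm diameter, 105 mm out from the axis. It stands up through a ring hole from below, its tip 3 mm above the ring, seen in the gap of the yellow fork; it goes down with the dish. Let go between two holes it rests against the ring's underside and the turntable still turns, until it springs up into the next hole it meets and locks there
- plunger (a joint): how far the plunger dish is pressed straight down, in m: 0 fully out (up), 0.018 fully in. A spring pushes it up, about 4 N at 0 and 9 N at 0.018. Below about 0.010 the pin locks the turntable; beyond 0.011 the pin is free of the ring and the turntable can turn
- turntable (a joint): angle of the turntable in rad, counter-clockwise from above positive, 0 in the hole where it starts. Holes lie every 0.7854 rad; the pin has about 0.015 rad of play in a hole. It turns stiffly (about 2 N pushed at the dish) and stays where it is left
- multimeter: loose yellow and black multimeter, 78 x 132 x 36 mm, lying on the bench beside the fixture; origin under its centre. To be left alone
- solenoid_a: loose black solenoid valve standing upright, 30 mm diameter, 56 mm tall with a brass nose; origin under its centre. To be left alone
- solenoid_b: loose steel solenoid valve standing upright, 30 mm diameter, 56 mm tall with a brass nose; origin under its centre. To be left alone

How it is judged (in metres and radians):
On the way, in this order (a step that is already met when the one before it is completed fails the run):
1. the fingers hold the plunger pressed more than 10 mm, table still at its first hole (value of joint plunger above 0.01 m and value of joint turntable below 0.15 rad and contact force between the fingers and plunger above 1 N), for 0.1 s.
2. the turntable is on its way, pin out of the holes (value of joint turntable above 0.3 rad and value of joint plunger above 0.007 m), for 0.1 s.
3. the pin has sprung up into the next hole (value of joint turntable between 0.7404 and 0.8304 rad and value of joint plunger below 0.003 m), for 0.2 s.
At the end, for the whole second after the job is handed in: the turntable stands at rest one hole (0.785 rad, within 0.045) counter-clockwise from where it began, the plunger is fully out (within 3 mm) with its pin in that hole, and the multimeter and both solenoids stand within 20 mm of where they were, upright (all of step 3 and angular speed of turntable below 0.05 rad/s and distance of each of multimeter, solenoid_a, solenoid_b from where it was at the start of the episode below 0.02 m and angle between each of multimeter, solenoid_a, solenoid_b's own z axis and vertical below 0.2 rad); the robot touches nothing.
It fails at once if the turntable was turned on well past the next hole (value of joint turntable above 1.2 rad).
It fails at once if the turntable was turned the wrong way (clockwise) (value of joint turntable below -0.2 rad).
It fails at once if a bystander (multimeter or solenoid) was pushed, lifted or knocked over (distance of any of multimeter, solenoid_a, solenoid_b from where it was at the start of the episode above 0.02 m or angle between any of multimeter, solenoid_a, solenoid_b's own z axis and vertical above 0.3 rad).
It also fails if it takes over 40 s, if anything falls off the work surface, if the arm or the gripper's body presses on something with over 40 N, if the wrist force passes 120 N, or if a joint passes its speed limit or range.

## Working session

There is one attempt and no reset: what is moved stays moved. The work goes in short steps, Python scripts to look and compute and a shell command to move; the robot and the scene stay as the last step left them, time stands still between calls to the robot, and variables do not carry over. Pictures are saved under pics/ and viewed, about 8 in all and at most 12, crops included, and the job is handed in when it is done.

```bash
mkdir -p pics; ls; python3 - <<'E'
from station import r, imaging, order
import cv2,numpy as np
for n in("scene","top"):
    d=imaging.get_image(n);cv2.imwrite(f"pics/{n}0.png",d["color"])
    np.savez(f"{n}.npz",**{k:np.array(v) for k,v in d.items()})
    print(n,d["mtx"],d["dist"],-np.array(d["R"]).T@np.array(d["t"]))
s=r.read_state();print(s["time_s"],s["ee_pos"],s["eef_rot"],s["width"],s["contact_force"])
E
```

```text
pics
scene [[477.66177431   0.         316.85239184]
 [  0.         477.66177431 198.39947502]
 [  0.           0.           1.        ]] [-0.02882797  0.          0.          0.          0.        ] [1.17125351 0.65863564 0.73114019]
top [[408.51494066   0.         317.36252588]
 [  0.         408.51494066 200.05818711]
 [  0.           0.           1.        ]] [-0.10598962  0.          0.          0.          0.        ] [0.47213125 0.02079985 0.99980699]
0.1 [0.18301195 0.64911168 0.18949645] [[-2.88154938e-04 -9.62503502e-01  2.71269103e-01]
 [-1.57610116e-03  2.71269215e-01  9.62502223e-01]
 [-9.99998716e-01 -1.50197779e-04 -1.59517045e-03]] 0.08809400557552342 [-0.03684628 -0.54300802 -0.09040437]
```

View pics/scene0.png

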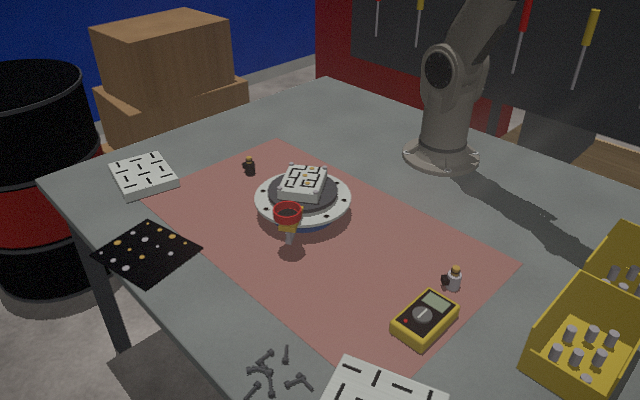

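View pics/top0.png

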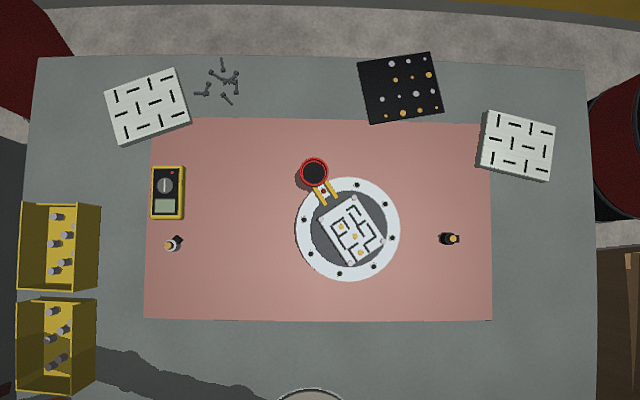

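The top view shows the dish near (314,172), the axis near (348,229), the multimeter at (167,192) and the solenoids at (173,243) and (449,239). I'll enlarge the fixture.

```bash
cat > h.py <<'E'
import numpy as np,cv2
def load(n): return dict(np.load(f"{n}.npz"))
def ray(d,uv,z):
    p=cv2.undistortPoints(np.array([[uv]],float),d["mtx"],d["dist"])[0,0]
    c=-d["R"].T@d["t"]; v=d["R"].T@np.array([*p,1]); return c+v*(z-c[2])/v[2]
def proj(d,X): return cv2.projectPoints(np.array(X,float).reshape(-1,1,3),cv2.Rodrigues(d["R"])[0],d["t"],d["mtx"],d["dist"])[0][:,0]
E
python3 - <<'E'
from h import *
d=load("top");c=cv2.resize(d["color"][140:300,270:430],None,fx=3.75,fy=3.75,interpolation=2)
cv2.imwrite("pics/c1.png",c)
# ring white ellipse
hsv=cv2.cvtColor(d["color"],cv2.COLOR_BGR2HSV)
for n,uv,z in(("dish",(314,172),.118),("axis",(348,229),.054),("mm",(167,192),.036),("sb",(173,243),.05),("sa",(449,239),.05)): print(n,ray(d,uv,z).round(3))
m=((hsv[...,0]<8)|(hsv[...,0]>172))&(hsv[...,1]>190)&(hsv[...,2]>90)
m=m.astype(np.uint8);m[:150]=0;m[190:]=0;m[:,:290]=0;m[:,340:]=0
pts=cv2.findNonZero(m);print(len(pts),cv2.minEnclosingCircle(pts))
w=((hsv[...,1]<40)&(hsv[...,2]>170)).astype(np.uint8);w[:170]=0;w[290:]=0;w[:,:285]=0;w[:,410:]=0
print(cv2.fitEllipse(cv2.convexHull(cv2.findNonZero(w))))
E
```

```text
dish [0.623 0.001 0.118]
axis [ 0.501 -0.081  0.054]
mm [0.583 0.35  0.036]
sb [0.462 0.325 0.05 ]
sa [ 0.48  -0.322  0.05 ]
61 ((313.1092834472656, 171.69204711914062), 14.105690956115723)
((347.9342041015625, 228.9008331298828), (104.14657592773438, 105.10208129882812), 168.42379760742188)
```

View pics/c1.png

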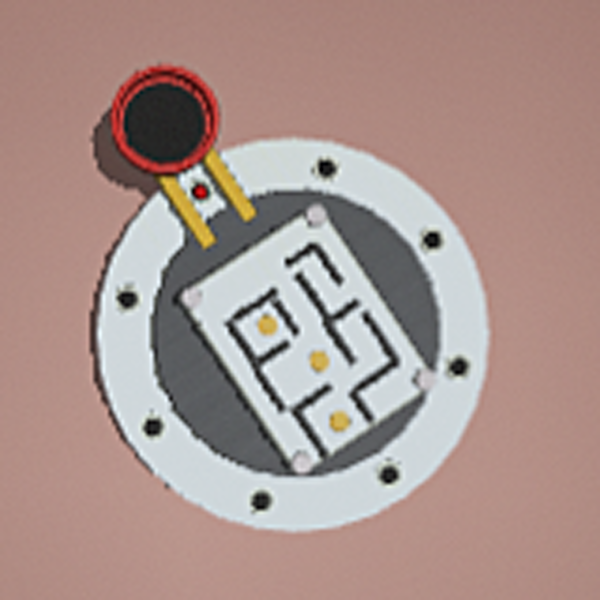

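Ring axis comes out at (0.501,-0.081), dish at (0.623,0.001): 147 mm apart, which fits the given 148, at bearing 33.9°. The next hole puts the dish at (0.529,0.064). Approaching above the dish with fingers shut, jaw axis turned to about 56°.

```bash
python3 -m inch '[[1,[0,-599,-504],[0.31,0,0]],[1,[0,-599,-504],[0.31,0,0]],[1,[0,-599,-504],[0.31,0,0]],[1,[0,-599,-504],[0.31,0,0]],[1,[0,-599,-504],[0.31,0,0]],[1,[0,-599,-504],[0.31,0,0]],[1,[0,-599,-504],[0.31,0,0]],[1,[0,-599,-504],[0.31,0,0]],[1,[0,-599,-504],[0.31,0,0]],[1,[0,-599,-504],[0.31,0,0]]]' 20
cat > st.py <<'E'
import sys,numpy as np
from station import r
s=r.read_state();p=np.array(s["ee_pos"]);R=np.array(s["eef_rot"])
print(s["time_s"],p.round(4),np.array(s["contact_force"]).round(1),s["width"],"zang",np.degrees(np.arctan2(R[1,2],R[0,2])).round(1), "tilt",R[:,0].round(3))
A=np.array([.501,-.081])
v=p[:2]-A;print("polar",np.hypot(*v).round(4),np.degrees(np.arctan2(v[1],v[0])).round(1))
if len(sys.argv)>3:
    t=np.array([float(a) for a in sys.argv[1:4]]);print("shift mm",(R.T@(t-p)*1000).round(1))
E
python3 st.py .623 .001 .19
```

```text
time_s: 1.1
ee_pos: [0.4646, 0.2341, 0.1903]
eef_rot: [[-0.0, -0.834, 0.552], [0.0, 0.552, 0.834], [-1.0, 0.0, -0.0]]
contact_force: [0.6, 1.3, -0.2]
width: 0.0111
1.1 [0.4646 0.2341 0.1903] [ 0.6  1.3 -0.2] 0.011125694158267483 zang 56.5 tilt [-0.  0. -1.]
polar 0.3172 96.6
shift mm [ 2.000e-01 -2.607e+02 -1.070e+02]
```

```bash
python3 -m inch '[[1,[0,-261,-107],[0,0,0]],[1,[0,-261,-107],[0,0,0]],[1,[0,-261,-107],[0,0,0]],[1,[0,-261,-107],[0,0,0]],[1,[0,-261,-107],[0,0,0]],[1,[0,-261,-107],[0,0,0]],[1,[0,-261,-107],[0,0,0]],[1,[0,-261,-107],[0,0,0]],[1,[0,-261,-107],[0,0,0]]]'
python3 st.py .623 .001 .112; python3 - <<'E'
from station import imaging
import cv2
d=imaging.get_image("scene");cv2.imwrite("pics/s2.png",cv2.resize(d["color"][100:280,180:420],None,fx=3.3,fy=3.3,interpolation=2))
E
```

```text
time_s: 2.0
ee_pos: [0.6218, 0.0045, 0.1899]
eef_rot: [[-0.001, -0.835, 0.55], [0.001, 0.55, 0.835], [-1.0, 0.001, 0.0]]
contact_force: [1.2, -1.0, 0.2]
width: 0.0002
2.0 [0.6218 0.0045 0.1899] [ 1.2 -1.   0.2] 0.00017970604165839518 zang 56.6 tilt [-0.001  0.001 -1.   ]
polar 0.148 35.3
shift mm [77.9 -3.  -2.3]
```

View pics/s2.png

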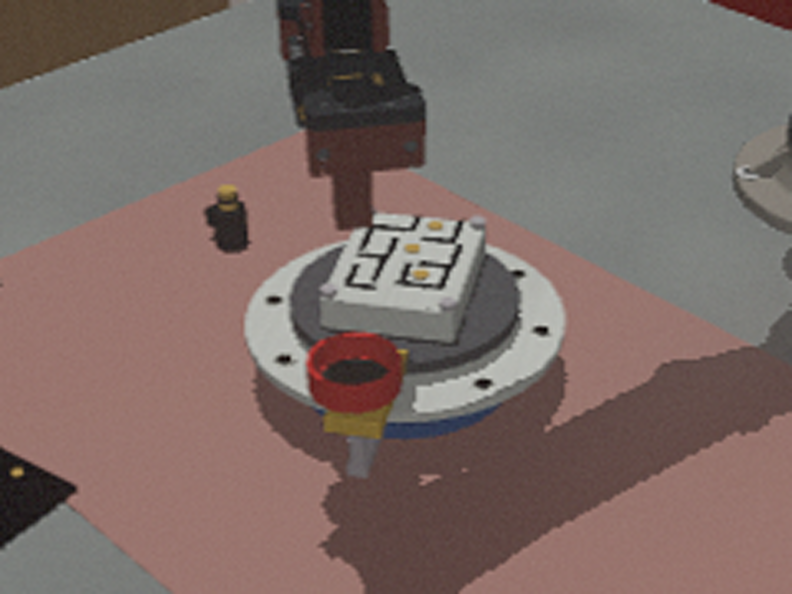

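Picture: shut fingers hang with the tip at crop (353,228), dish rim centre at crop (355,355). I'll check both against the calibration.

```bash
python3 - <<'E'
from h import *
d=load("scene")
print((proj(d,[[.622,.0035,.19],[.623,.001,.118],[.623,.001,.1]])-[180,100])*3.3)
E
python3 -m inch '[[1,[40,-1,-1],[0,0,0]],[1,[68,-1,-1],[0,0,0]],[1,[68,-1,-1],[0,0,0]],[1,[68,-1,-1],[0,0,0]]]'
python3 st.py .623 .001 .1
```

```text
[[352.4253084  263.97107371]
 [352.78795925 354.32960073]
 [353.7697459  376.0470107 ]]
time_s: 2.45
ee_pos: [0.6227, 0.0025, 0.1228]
eef_rot: [[-0.001, -0.835, 0.551], [0.0, 0.551, 0.835], [-1.0, 0.001, -0.0]]
contact_force: [0.5, -0.1, 0.5]
width: 0.0006
2.45 [0.6227 0.0025 0.1228] [ 0.5 -0.1  0.5] 0.0005770381498493725 zang 56.6 tilt [-0.001  0.    -1.   ]
polar 0.1475 34.5
shift mm [22.8 -1.1 -1.1]
```

The dish prediction matches, but the tip was seen about 36 crop px higher than predicted. I'll look before descending further.

```bash
python3 - <<'E'
from station import imaging
import cv2,numpy as np
from h import *
a=[]
for n,(x,y) in(("scene",(220,110)),("top",(250,110))):
    d=imaging.get_image(n);np.savez(n+"1.npz",**{k:np.array(v) for k,v in d.items()})
    a.append(cv2.resize(d["color"][y:y+130,x:x+130],None,fx=3,fy=3,interpolation=2))
    print(n,(proj(load(n+"1"),[[.6227,.0015,.1225],[.623,.001,.118]])-[x,y])*3)
cv2.imwrite("pics/s3.png",np.hstack(a))
E
python3 st.py
```

```text
scene [[201.25068474 287.23904156]
 [200.71632659 292.11781885]]
top [[192.0541759  184.90063358]
 [192.59529988 185.55014751]]
2.55 [0.624  0.002  0.1242] [-0.8 -0.4  0.4] 0.0005064313796794517 zang 56.5 tilt [ 0.003  0.    -1.   ]
polar 0.1484 34.0
```

View pics/s3.png

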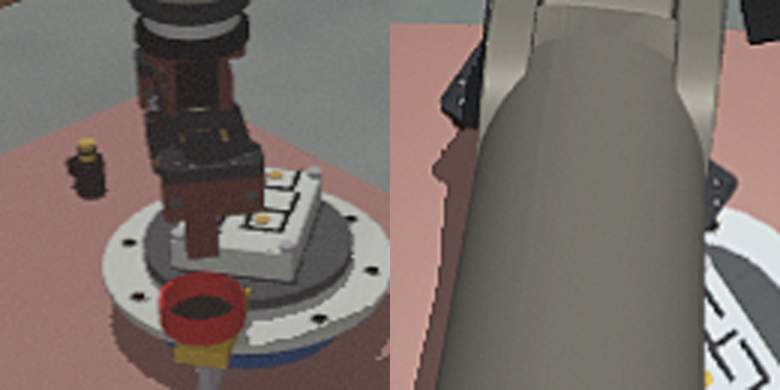

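Tip is seen at crop (202,257), predicted (201,287): so the visible finger ends about 25 mm higher than stated, or sits a little further back. Descending in small guarded steps and letting force tell.

```bash
python3 -m inch '[[1,[8,0,0],[0,0,0]],[1,[16,0,0],[0,0,0]],[1,[20,0,0],[0,0,0]],[1,[20,0,0],[0,0,0]],[1,[20,0,0],[0,0,0]]]'
python3 st.py; python3 - <<'E'
from station import imaging
import cv2,numpy as np
from h import *
d=imaging.get_image("scene");cv2.imwrite("pics/s4.png",cv2.resize(d["color"][110:240,220:350],None,fx=4.5,fy=4.5,interpolation=2))
E
```

```text
time_s: 3.05
ee_pos: [0.6228, 0.0013, 0.1022]
eef_rot: [[-0.0, -0.834, 0.552], [-0.0, 0.552, 0.834], [-1.0, 0.0, -0.0]]
contact_force: [-0.0, 0.3, -0.4]
width: 0.0004
3.05 [0.6228 0.0013 0.1022] [-0.   0.3 -0.4] 0.0004466411197123693 zang 56.5 tilt [-0. -0. -1.]
polar 0.147 34.0
```

View pics/s4.png

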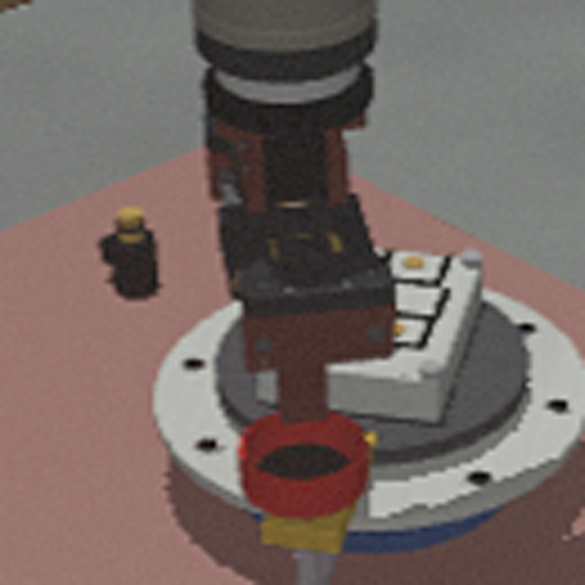

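The whole pad is still visible and the finger ends at (303,420), just at the rear rim, with no contact. Had the tip been sideways by that much it would have struck the rim already, so it must be higher than reported. Continuing guarded.

```bash
python3 -m inch '[[1,[5,0,0],[0,0,0]],[1,[10,0,0],[0,0,0]],[1,[14,0,0],[0,0,0]],[1,[14,0,0],[0,0,0]]]'; python3 st.py
python3 - <<'E'
from station import imaging
import cv2,numpy as np
d=imaging.get_image("scene");cv2.imwrite("pics/s5.png",cv2.resize(d["color"][110:240,220:350],None,fx=4.5,fy=4.5,interpolation=2))
E
```

```text
time_s: 3.5
ee_pos: [0.6223, 0.0013, 0.0875]
eef_rot: [[-0.001, -0.834, 0.552], [-0.0, 0.552, 0.834], [-1.0, 0.001, -0.001]]
contact_force: [-0.8, -0.7, 0.1]
width: 0.0006
3.5 [0.6223 0.0013 0.0875] [-0.8 -0.7  0.1] 0.0005802165649899707 zang 56.5 tilt [-0.001 -0.    -1.   ]
polar 0.1466 34.2
```

View pics/s5.png

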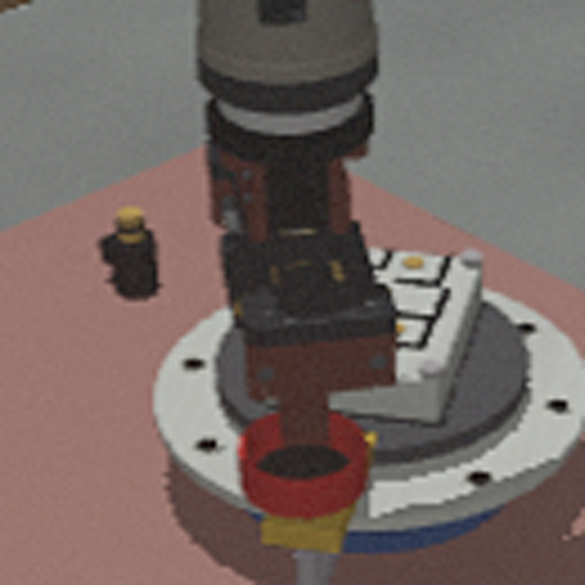

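The finger now overlaps the inner rear wall, ending at (303,447) at the pad's rear edge: inside the cup, still about 10 mm above the floor. Lowering more.

```bash
python3 -m inch '[[1,[4,0,0],[0,0,0]],[1,[8,0,0],[0,0,0]],[1,[12,0,0],[0,0,0]],[1,[12,0,0],[0,0,0]]]'; python3 st.py
```

```text
time_s: 3.95
ee_pos: [0.6223, 0.0014, 0.0756]
eef_rot: [[-0.001, -0.834, 0.552], [-0.0, 0.552, 0.834], [-1.0, 0.001, -0.001]]
contact_force: [-0.0, -0.2, -0.5]
width: -0.0001
3.95 [0.6223 0.0014 0.0756] [-0.  -0.2 -0.5] -5.111168166597373e-05 zang 56.5 tilt [-0.001 -0.    -1.   ]
polar 0.1467 34.2
```

```bash
python3 -m inch '[[1,[3,0,0],[0,0,0]],[1,[6,0,0],[0,0,0]],[1,[6,0,0],[0,0,0]]]'; python3 st.py;python3 - <<'E'
from station import imaging
import cv2,numpy as np
d=imaging.get_image("scene");cv2.imwrite("pics/s6.png",cv2.resize(d["color"][110:240,220:350],None,fx=4.5,fy=4.5,interpolation=2))
E
```

```text
time_s: 4.25
ee_pos: [0.6226, 0.0014, 0.0699]
eef_rot: [[-0.001, -0.834, 0.552], [-0.0, 0.552, 0.834], [-1.0, 0.001, -0.0]]
contact_force: [-0.2, -0.2, 0.5]
width: 0.0003
4.25 [0.6226 0.0014 0.0699] [-0.2 -0.2  0.5] 0.0003192805417190632 zang 56.5 tilt [-0.001 -0.    -1.   ]
polar 0.1468 34.1
```

View pics/s6.png

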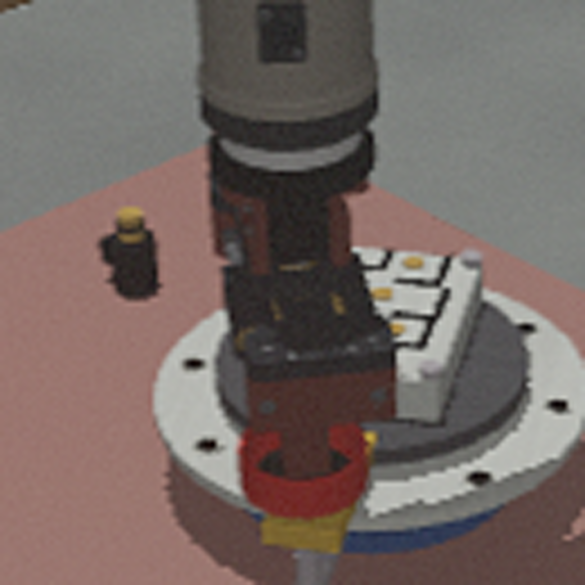

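Tip now shows at (310,478), centred over the pad and about at the floor, with no force yet. Pressing on.

```bash
python3 -m inch '[[1,[3,0,0],[0,0,0]],[1,[5,0,0],[0,0,0]],[1,[5,0,0],[0,0,0]]]'; python3 st.py
```

```text
time_s: 4.6
ee_pos: [0.6233, 0.0014, 0.0657]
eef_rot: [[0.001, -0.834, 0.552], [0.0, 0.552, 0.834], [-1.0, -0.001, 0.001]]
contact_force: [-0.2, -0.4, 5.5]
width: 0.0003
4.6 [0.6233 0.0014 0.0657] [-0.2 -0.4  5.5] 0.0002951270102787953 zang 56.5 tilt [ 0.001  0.    -1.   ]
polar 0.1475 33.9
```

Contact at 5.5 N; the floor is met at a TCP reading of about 0.069–0.070 (a 30 mm offset). Pressing 10 mm more should give roughly 14 mm and 8 N.

```bash
python3 -m inch '[[1,[3,0,0],[0,0,0]],[1,[6,0,0],[0,0,0]],[1,[9,0,0],[0,0,0]],[1,[10,0,0],[0,0,0]],[1,[10,0,0],[0,0,0]],[1,[10,0,0],[0,0,0]]]'; python3 st.py
```

```text
time_s: 5.2
ee_pos: [0.6234, 0.0013, 0.0561]
eef_rot: [[0.001, -0.834, 0.552], [0.0, 0.552, 0.834], [-1.0, -0.001, 0.001]]
contact_force: [-1.5, -0.2, 6.4]
width: 0.0005
5.2 [0.6234 0.0013 0.0561] [-1.5 -0.2  6.4] 0.0005004677285765687 zang 56.5 tilt [ 0.001  0.    -1.   ]
polar 0.1475 33.9
```

```bash
python3 -m inch '[[1,[2,0,0],[0,0,0]],[1,[2,0,0],[0,0,0]]]'|grep force;python3 -m inch '[[1,[0,0,0],[0,0,0]]]'|grep force; python3 -m inch '[[1,[0,0,0],[0,0,0]]]'|grep -E 'force|ee'; python3 - <<'E'
from station import imaging
import cv2,numpy as np
d=imaging.get_image("scene");cv2.imwrite("pics/s7.png",cv2.resize(d["color"][110:240,220:350],None,fx=4.5,fy=4.5,interpolation=2))
E
```

```text
contact_force: [-1.4, 0.4, 7.2]
contact_force: [-0.9, -0.0, 7.6]
ee_pos: [0.6234, 0.0013, 0.0542]
eef_rot: [[0.001, -0.834, 0.552], [0.0, 0.552, 0.834], [-1.0, -0.001, 0.001]]
contact_force: [-1.4, 0.5, 6.5]
```

View pics/s7.png

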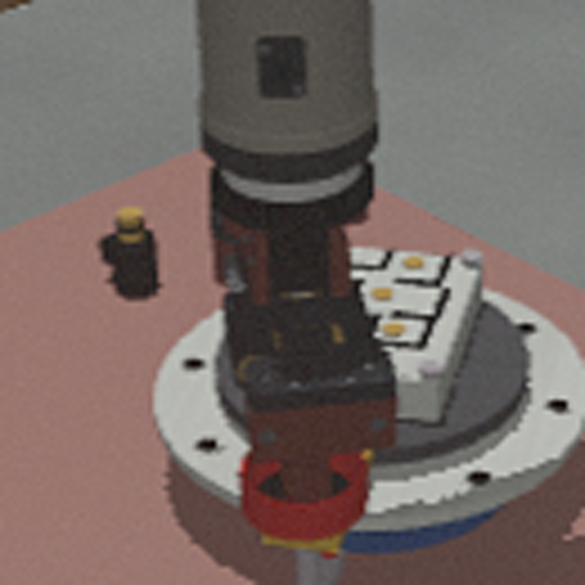

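Rim's left edge went from row 430 to 455, about 15 mm down, with the table unturned. Now computing the arc shifts.

```bash
cat > arc.py <<'E'
import sys,numpy as np
from station import r
s=r.read_state();p=np.array(s["ee_pos"]);R=np.array(s["eef_rot"]);A=np.array([.501,-.081]);v=p[:2]-A
a0=np.degrees(np.arctan2(v[1],v[0]));print(a0,np.hypot(*v),p[2])
for a in map(float,sys.argv[1:]):
    q=A+.1475*np.array([np.cos(np.radians(a)),np.sin(np.radians(a))]);print(a,(R.T@np.array([*(q-p[:2]),0])*1000).round(1))
E
python3 arc.py 36 38.5 41 43.5 46 48.5 51 53.5 56 58.5
```

```text
33.920071092352636 0.14752067011042286 0.054241342595377356
36.0 [-0.   5.   1.9]
38.5 [-0.  11.1  4.1]
41.0 [-0.  17.2  5.9]
43.5 [-0.  23.5  7.5]
46.0 [-0.  29.8  8.8]
48.5 [-0.  36.1  9.8]
51.0 [-0.  42.5 10.6]
53.5 [-0.  48.9 11.1]
56.0 [-0.  55.4 11.3]
58.5 [-0.  61.8 11.2]
```

```bash
python3 -m inch '[[1,[0,5,2],[0,0,0]],[1,[0,11,4],[0,0,0]],[1,[0,17,6],[0,0,0]],[1,[0,23.5,7.5],[0,0,0]],[1,[0,30,9],[0,0,0]],[1,[0,36,10],[0,0,0]],[1,[0,42.5,10.5],[0,0,0]],[1,[0,49,11],[0,0,0]],[1,[0,49,11],[0,0,0]],[1,[0,49,11],[0,0,0]]]'|grep -E "time|force"; python3 st.py; python3 - <<'E'
from station import imaging
import cv2,numpy as np
a=[]
for n,(x,y) in(("scene",(220,110)),("top",(270,140))):
    d=imaging.get_image(n);a.append(cv2.resize(d["color"][y:y+160,x:x+130],None,fx=3,fy=3,interpolation=2))
cv2.imwrite("pics/s8.png",np.hstack(a))
E
```

```text
time_s: 6.65
contact_force: [-0.8, 0.0, 7.4]
6.65 [0.5889 0.038  0.0544] [-0.8  0.   7.4] 0.00011126459262669899 zang 56.5 tilt [ 0.002  0.001 -1.   ]
polar 0.1479 53.5
```

View pics/s8.png

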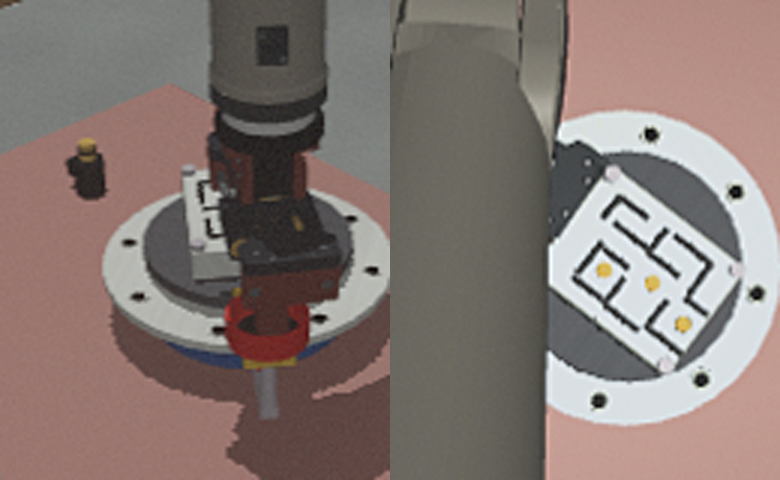

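View shows the bolts moved to (612,173) and (735,270): about 18° CCW, with the finger at 19.6°. The drag works. On, pressed, to about 30°.

```bash
python3 arc.py 56 58.5 61 63.5 66
```

```text
53.52120980526408 0.14789944657670825 0.05433782123477709
56.0 [-0.   6.4 -0.2]
58.5 [-0.  12.8 -0.3]
61.0 [-0.  19.3 -0.7]
63.5 [-0.  25.7 -1.3]
66.0 [-0.  32.  -2.2]
```

```bash
python3 -m inch '[[1,[0,6.5,0],[0,0,0]],[1,[0,13,0],[0,0,0]],[1,[0,19,-0.5],[0,0,0]],[1,[0,25.5,-1],[0,0,0]],[1,[0,32,-2],[0,0,0]],[1,[0,32,-2],[0,0,0]],[1,[-5,32,-2],[0,0,0]],[1,[-10,32,-2],[0,0,0]],[1,[-15,32,-2],[0,0,0]],[1,[-15,32,-2],[0,0,0]]]'|grep -E "time|force"; python3 st.py; python3 arc.py 68 70 72 74 76 78 80 82
```

```text
time_s: 7.75
contact_force: [0.1, -1.0, -0.6]
7.75 [0.5605 0.0536 0.0688] [ 0.1 -1.  -0.6] 0.0003234380809108932 zang 56.5 tilt [ 0.001  0.    -1.   ]
polar 0.1471 66.1
66.13766234936152 0.14713732794164872 0.06881755698099093
68.0 [-0.   4.8 -0.5]
70.0 [-0.   9.8 -1.6]
72.0 [-0.  14.8 -2.9]
74.0 [-0.  19.7 -4.4]
76.0 [-0.  24.6 -6. ]
78.0 [-0.  29.4 -7.8]
80.0 [-0.  34.2 -9.8]
82.0 [ -0.   38.9 -11.9]
```

```bash
python3 -m inch '[[1,[0,5,-0.5],[0,0,0]],[1,[0,10,-1.5],[0,0,0]],[1,[0,15,-3],[0,0,0]],[1,[0,19.5,-4.5],[0,0,0]],[1,[0,24.5,-6],[0,0,0]],[1,[0,29.5,-8],[0,0,0]],[1,[0,29.5,-8],[0,0,0]]]'|grep -E "time|force"; python3 st.py; python3 arc.py 79 80 81 82 83 84 85 86; python3 - <<'E'
from station import imaging
import cv2,numpy as np
a=[]
for n,(x,y) in(("scene",(220,110)),("top",(270,140))):
    d=imaging.get_image(n);a.append(cv2.resize(d["color"][y:y+160,x:x+130],None,fx=3,fy=3,interpolation=2))
cv2.imwrite("pics/s9.png",np.hstack(a))
E
```

```text
time_s: 8.45
contact_force: [0.2, 0.6, -0.1]
8.45 [0.5307 0.0631 0.0683] [ 0.2  0.6 -0.1] 0.0001905480051253567 zang 56.5 tilt [-0. -0. -1.]
polar 0.1471 78.3
78.3395395601158 0.14708638448613087 0.06832453046751649
79.0 [ 0.   1.7 -0.3]
80.0 [ 0.   4.1 -1.3]
81.0 [ 0.   6.4 -2.3]
82.0 [ 0.   8.8 -3.4]
83.0 [ 0.  11.1 -4.5]
84.0 [ 0.  13.4 -5.7]
85.0 [ 0.  15.7 -6.9]
86.0 [ 0.  17.9 -8.2]
```

View pics/s9.png

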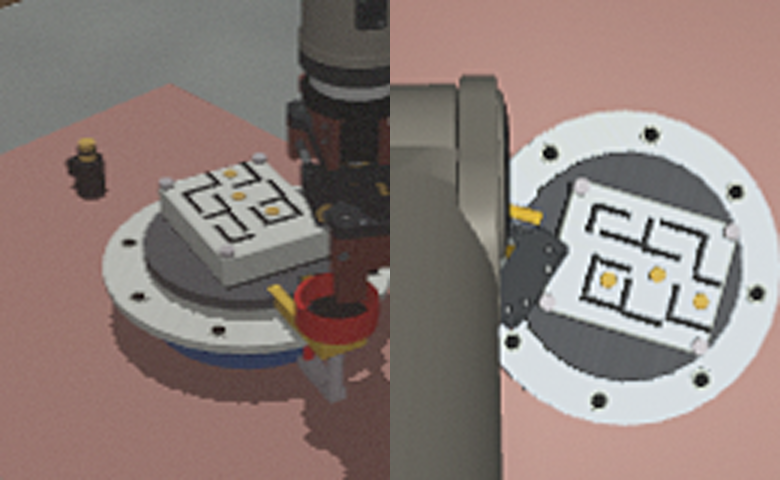

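Bolt edge (581,187)–(733,231) gives 40.4° turned, 4.6° to go; the finger is against the leading wall of the dish. Eleven pictures viewed, so I keep the last and measure the angle by a polar-image match from now on.

```bash
cat > ang.py <<'E'
from h import *
from station import imaging
d=load("top");c=tuple(map(float,proj(d,[[.501,-.081,.102]])[0]))
def pol(im): return cv2.warpPolar(cv2.GaussianBlur(cv2.cvtColor(im,cv2.COLOR_BGR2GRAY),(3,3),0),(36,1440),c,36,cv2.INTER_CUBIC).astype(float)
A=pol(d["color"]);B=pol(imaging.get_image("top")["color"])
sec=(np.arange(1440)/4<70)|(np.arange(1440)/4>290)   # right-hand, unoccluded sector
f=lambda k:np.corrcoef(np.roll(A,-k,0)[sec].ravel(),B[sec].ravel())[0,1]
s=[f(k) for k in range(0,320)];k=int(np.argmax(s));print("turned deg",k/4,"corr",round(s[k],3))
E
python3 ang.py
python3 -m inch '[[1,[0,2,-0.5],[0,0,0]],[1,[0,4,-1.5],[0,0,0]],[1,[0,6.5,-2.5],[0,0,0]],[1,[0,9,-3.5],[0,0,0]],[1,[0,9,-3.5],[0,0,0]]]'|grep -E "time|force"; python3 st.py; python3 ang.py
```

```text
turned deg 40.75 corr 0.972
time_s: 9.1
contact_force: [-0.9, 0.6, 1.4]
9.1 [0.5207 0.0655 0.0681] [-0.9  0.6  1.4] 0.0007089476194130674 zang 56.5 tilt [-0.002  0.    -1.   ]
polar 0.1478 82.3
turned deg 45.0 corr 0.966
```

45.0° now, with a slight upward force: probably sprung in. A small extra push should meet the lock.

```bash
python3 -m inch '[[1,[-1,1,-0.5],[0,0,0]],[1,[-2,2,-1],[0,0,0]],[1,[-2,2,-1],[0,0,0]]]'|grep -E "time|force"; python3 st.py; python3 ang.py
```

```text
time_s: 9.45
contact_force: [-1.0, 0.8, 0.0]
9.45 [0.5196 0.0656 0.0705] [-1.   0.8  0. ] 0.00028174302092069995 zang 56.5 tilt [ 0.  0. -1.]
polar 0.1478 82.8
turned deg 45.25 corr 0.965
```

```bash
python3 -m inch '[[1,[0,1,-0.5],[0,0,0]],[1,[0,2,-1],[0,0,0]],[1,[0,2,-1],[0,0,0]]]'|grep -E "time|force"; python3 st.py; python3 ang.py
```

```text
time_s: 9.8
contact_force: [1.2, 0.1, 0.3]
9.8 [0.5175 0.0657 0.0704] [1.2 0.1 0.3] 0.0002048009311642807 zang 56.5 tilt [ 0. -0. -1.]
polar 0.1477 83.6
turned deg 46.0 corr 0.967
```

The angle crept to 46.0°, within pin play plus error, but not conclusive. Rather than push on, I lift straight out and check the dish height.

```bash
python3 -m inch '[[1,[-25,0,0],[0,0,0]],[1,[-60,0,0],[0,0,0]],[1,[-90,0,0],[0,0,0]],[1,[-90,0,0],[0,0,0]],[1,[-90,0,0],[0,0,0]]]'|grep -E "time|force|ee"; python3 ang.py; python3 - <<'E'
from station import imaging
from h import *
d=imaging.get_image("scene");d={k:np.array(v) for k,v in d.items()};np.savez("scene2.npz",**d)
o=load("scene");t=np.linspace(0,2*np.pi,60)
def rim(dd,im,ang,box):
    hsv=cv2.cvtColor(im,cv2.COLOR_BGR2HSV)
    m=(((hsv[...,0]<6)|(hsv[...,0]>174))&(hsv[...,1]>180)&(hsv[...,2]>70)).astype(np.uint8)
    x,y,w,h=box;k=np.zeros_like(m);k[y:y+h,x:x+w]=m[y:y+h,x:x+w]
    n,l,s,_=cv2.connectedComponentsWithStats(k);i=1+np.argmax(s[1:,4]);print("red bbox",s[i])
    for p in(0,.005,.011,.018):
        C=np.array([.501+.148*np.cos(ang),-.081+.148*np.sin(ang)])
        X=np.vstack([np.c_[C[0]+.032*np.cos(t),C[1]+.032*np.sin(t),0*t+z-p] for z in(.118,.1)])
        q=proj(dd,X);print(p,q.min(0).round(1),q.max(0).round(1))
rim(o,o["color"],np.radians(33.9),(240,180,100,80))
rim(d,d["color"],np.radians(78.9),(270,170,120,80))
c=cv2.resize(d["color"][150:260,260:400],None,fx=5,fy=5,interpolation=2);cv2.imwrite("pics/s10.png",c)
E
```

```text
time_s: 10.35
ee_pos: [0.5173, 0.066, 0.1605]
eef_rot: [[0.0, -0.834, 0.552], [0.001, 0.552, 0.834], [-1.0, 0.0, 0.001]]
contact_force: [-0.5, -0.2, -0.1]
turned deg 47.0 corr 0.965
red bbox [274 206   2   3   3]
0 [272.2 199.3] [301.5 223. ]
0.005 [272.3 201.2] [301.5 224.8]
0.011 [272.5 203.3] [301.6 227. ]
0.018 [272.6 205.8] [301.6 229.5]
red bbox [351 205   1   1   1]
0 [322.7 194.1] [351.4 217.1]
0.005 [322.7 195.9] [351.3 219. ]
0.011 [322.7 198. ] [351.2 221.1]
0.018 [322.7 200.5] [351.1 223.6]
```

View pics/s10.png

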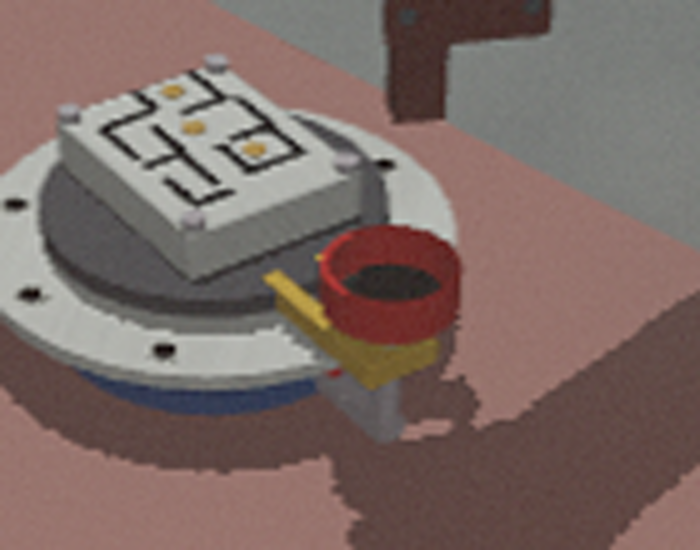

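Dish rim spans rows 195–218.6 and columns 323.8–352.2 in full-image pixels. After the +1–2 px bias seen at the start (u +1, v +1.2–2.2), that matches plunger = 0; 11 mm in would be 4 px lower. The 47.0° reading disagrees, so I cross-check using the bolt heads and the dish contour.

```bash
python3 - <<'E'
from h import *
from station import imaging
s=load("scene");top=load("top")
a0=[ray(top,(270+u/3.75,140+v/3.75),.106)[:2] for u,v in((317,215),(190,297),(425,378),(302,460))]
a0s=[ray(s,(180+u/3.3,100+v/3.3),.106)[:2] for u,v in((478,222),(330,290),(449,303))]
a1=[ray(s,(260+u/5,150+v/5),.106)[:2] for u,v in((216,63),(68,113),(347,160),(193,220))]
print(np.round(a0,3),np.round(a0s,3),np.round(a1,3),sep="\n")
def ang(p,q): return np.degrees(np.arctan2(*(q-p)[::-1]))
A=np.array
for n,a in(("top",a0),("end",a1)):
    a=A(a);
    for i in range(4):
        for j in range(i): print(n,i,j,round(np.linalg.norm(a[i]-a[j]),3),ang(a[j],a[i]).round(1))
t1=imaging.get_image("top")["color"]
# ECC euclidean on unoccluded part of valve top
c=proj(top,[[.501,-.081,.102]])[0]
g=lambda im:cv2.cvtColor(im,cv2.COLOR_BGR2GRAY)
for th in(43,45,47):
    W=cv2.getRotationMatrix2D(tuple(map(float,c)),-th,1).astype(np.float32)
    m=np.zeros(t1.shape[:2],np.uint8);cv2.circle(m,tuple(int(round(x)) for x in c),40,255,-1);
    # mask on template (current image): right-hand part only
    m[:,:int(c[0])-10]=0
    try:
        cc,W=cv2.findTransformECC(g(t1),g(top["color"]),W,cv2.MOTION_EUCLIDEAN,(3,200,1e-6),None,3)if 0 else cv2.findTransformECC(g(top["color"]),g(t1),cv2.invertAffineTransform(W),cv2.MOTION_EUCLIDEAN,(3,300,1e-7),cv2.erode(m,None),3)
        print(th,cc,np.degrees(np.arctan2(W[1,0],W[0,0])))
    except cv2.error as e: print(th,str(e)[:80])
E
python3 st.py
```

```text
[[ 0.57  -0.089]
 [ 0.52  -0.015]
 [ 0.475 -0.153]
 [ 0.426 -0.081]]
[[ 0.428 -0.076]
 [ 0.571 -0.083]
 [ 0.522 -0.011]]
[[ 0.451 -0.132]
 [ 0.538 -0.147]
 [ 0.469 -0.019]
 [ 0.557 -0.033]]
top 1 0 0.089 123.6
top 2 0 0.115 -146.0
top 2 1 0.146 -108.2
top 3 0 0.144 176.8
top 3 1 0.115 -144.8
top 3 2 0.087 123.8
end 1 0 0.088 -10.2
end 2 0 0.114 81.0
end 2 1 0.145 118.2
end 3 0 0.145 42.8
end 3 1 0.116 80.2
end 3 2 0.09 -8.9
43 0.9761772312494416 -45.67864
45 0.9762964509440494 -45.670864
47 0.9763063115721987 -45.670845
10.5 [0.5163 0.0656 0.1591] [ 0.3  0.4 -0.7] 0.0003075898546076513 zang 56.5 tilt [-0.002 -0.001 -1.   ]
polar 0.1474 84.0
```

Bolts give 46.0–46.7° and ECC gives 45.7°, so about 0.80 rad: within 0.045 of 0.785 and consistent with sitting at the far side of the pin's play. One numeric check of the dish height against the start, and of the bystanders.

```bash
python3 - <<'E'
from h import *
from station import imaging
top=load("top");t1=imaging.get_image("top")["color"]
for n,(u,v) in(("mm",(167,192)),("sb",(173,243)),("sa",(449,239))):
    a,b=(cv2.cvtColor(i[v-35:v+35,u-30:u+30],cv2.COLOR_BGR2GRAY).astype(np.float32) for i in(top["color"],t1)); print(n,cv2.phaseCorrelate(a,b))
t=np.linspace(0,2*np.pi,60)
for n,an,(x,y,w,h) in(("scene",33.9,(262,190,50,45)),("scene2",79.5,(312,185,50,45))):
    d=load(n);im=d["color"].astype(int);m=((im[...,2]>75)&(im[...,2]>2.0*im[...,1])&(im[...,2]>2.0*im[...,0])).astype(np.uint8)
    k=np.zeros_like(m);k[y:y+h,x:x+w]=m[y:y+h,x:x+w];_,_,s,_=cv2.connectedComponentsWithStats(k,connectivity=8);b=s[1+np.argmax(s[1:,4])]
    an=np.radians(an);C=(.501+.148*np.cos(an),-.081+.148*np.sin(an))
    q=proj(d,np.vstack([np.c_[C[0]+.032*np.cos(t),C[1]+.032*np.sin(t),0*t+z] for z in(.118,.1)]))
    print(n,b,"minus p=0 prediction:",(b[:2]-q.min(0)).round(1),(b[:2]+b[2:4]-q.max(0)).round(1))
E
```

```text
mm ((-0.005173860707589739, 0.01907371514722911), 0.9843727740976546)
sb ((0.038177771579256614, -0.016078079008018165), 0.9927922201377374)
sa ((-0.013668112004033617, -0.015233981128233154), 0.9609805747314736)
scene [273 201  28  24 459] minus p=0 prediction: [0.8 1.7] [-0.5  2. ]
scene2 [324 195  28  24 433] minus p=0 prediction: [0.7 1.1] [0.  2.1]
```

The dish height matches the start to within 1 px (about 2 mm), the bystanders have not moved, and the tool is clear. Handing in.

```bash
python3 -c "
from station import order;print(order.hand_in())"
```

```text
the job is handed in; nothing more can be done
None
```

I indexed the fixture one hole counter-clockwise and handed the job in at about 10.6 s. No verdict was reported.

With the fingers shut, I pressed the dish down about 14 mm and dragged it round about 31°. I then let the plunger up until the tip only touched the cup wall, pushed on to the next hole and lifted straight out.

**Last checks**
- **Plunger:** in the scene camera the dish stands at its starting height to within 1 px (about 2 mm), so the pin is in the hole.
- **Turntable:** image alignment gave 45.7° and the bolt heads 46.0–46.7°, about 0.80–0.815 rad, inside the 0.740–0.830 band. My rough polar-match measure gave 47.0° (0.820 rad), near the upper edge.
- **Multimeter and solenoids:** they moved less than 0.05 px in the top view.
- **Robot:** the tip hangs well above the dish, and the force reading is only noise.

**What disagreed or stayed open**
- **Finger height:** the fingertips met the dish floor about 30 mm lower by the TCP reading than the stated geometry says. I found the floor by force instead.
- **Lock not felt:** the last 2 mm push gave no clear rise in force at the lock, so the lock is judged from the dish height and angle.

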